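# Put the pen away in the push-release pen box

### The job

Press the brass button on top of the wooden pen box so that its tray pops out, and lay the fountain pen flat in the tray - set it down, do not drop it. Then push the tray home until it clicks and stays shut by itself, without shifting the card case or the tumbler that stand beside it.

Things in the scene. Friction and masses are not known exactly. Their poses are not given: they have to be found in the camera images.
- pen_box: Dark wooden desk box with a brass line let into its top, 150 mm deep (x) x 190 mm wide (y) x 66 mm high, fixed to the desk. Origin: centre of its underside. Its front, closed by the tray's front panel, looks along its own -x. The brass button stands on its top, 27 mm behind the centre (own +x).
- tray (a joint): Tray slide (m): 0 = latched shut, grows as the tray comes out along the box's -x, 0.105 = fully out. Press the button and a spring (7 N shut, 4 N out) pops it fully out in about 0.5 s. Pushing it in takes 4 to 7 N, up to 11 N over the last 14 mm, where the catch dips the button by itself; it clicks once past -0.001 (hard stop at -0.004) and settles at 0 when let go.
- tray_floor (a point): Centre of the tray's inner floor (upper face), 12 mm above the desk; moves with the tray, axes as the box's. Inside 92 mm (x) x 160 mm (y); walls 4 mm thick, 26 mm above the floor, the front panel 44 mm. Tray shut: 34 mm in front of the box's centre; fully out: 139 mm, the whole inside then clear of the box.
- tray_front (a point): Centre of the outer face of the tray's front panel, 31 mm above the desk; the face looks along the point's -x. Panel: dark wood, flat, no handle, 12 mm thick, 186 mm wide, from 6 to 56 mm above the desk. Tray shut: this face is 92 mm in front of the box's centre, 17 mm proud of the box's edge.
- release (a joint): Travel of the brass button (m): 0 = up, 0.008 = pressed right down. Spring 2 N at the top, 4 N at the bottom; pressing it 3 mm or more (best right down) frees the tray; it springs back up.
- release_top (a point): Centre of the button's flat top face, when up 81 mm above the desk; button 28 mm across, axis vertical, pressed straight down.
- pen: Capped fountain pen lying on the desk, 132 mm long (own y), 14 mm wide (own x), 16 mm high at the clip (body 13 mm), about 26 g; it does not roll. Origin: centre of its underside.
- card_case: Leather card case 65 x 92 x 24 mm, bystander. Origin: centre of its underside.
- tumbler: Crystal tumbler 94 mm across, 92 mm high, standing beside the pen box near the card case; bystander (another, fixed, stands nearer the robot). Origin: centre of its underside.

How it is judged:
By the outcome, as a careful person would: the job done as asked, in the order asked, and still so for the second after the job is handed in, with the robot touching nothing.
It also fails if it takes over 64 s, if anything falls off the work surface, if the arm or the gripper's body presses on something with over 40 N, if the wrist force passes 120 N, or if a joint passes its speed limit or range.

### The arm

A 6-joint arm with a two-finger parallel gripper is mounted at the origin on the work surface; the furniture and walls round the work are solid. World frame = base frame: x ahead of the robot, y to its left, z up, the work surface at z = 0. Lengths are in mm, angles in rad, forces in N, time in s.
With the tool pointing down it reaches from about 200 to 875 mm from the base axis. Payload 3.4 kg.
Tool frame: the origin (TCP) lies at the centre of the arm's flange, where the gripper is bolted on; the fingertips stand 199 mm ahead of it and the grasp point (between the pads) lies 180 mm ahead of it (manip.tcp_to_tips is the distance from the TCP to the fingertips, in mm); z points along the fingers, y is the direction in which the jaws open and shut (so a half turn about z gives the same grasp; the last joint's range is limited). The gripper opens to 94 mm and grips with 3 to 60 N. Pads are 16 mm wide; open, the fingers measure 119 mm over their backs; the gripper's body (75 mm by 177 mm) begins 78 mm behind the grasp point.
Start: joints at [1.149, 0.276, 1.505, -0, 1.361, -0.121], TCP at [170.374, 549.197, 404.693] pointing down, gripper open.
Joint ranges: [-2.89, 2.89], [-0.75, 2.08], [0.22, 2.7], [-1.18, 4.32], [0.11, 2.71], [-2.7, 2.7]. Speed limits (rad/s): [2.57, 2.57, 3.14, 3.14, 3.14, 3.14].

### API

Orientations are given as [roll, pitch, yaw] about the fixed x, y, z axes, in that order (R = Rz(yaw) Ry(pitch) Rx(roll)).
In Python, from bench import monitor, optics, job, manip gives the robot as it stands.
- The arm moves only by the tool send_rows, never from a script. Its argument "series" is a list of rows, each a list of 7 numbers: the turn, a rotation vector about the tool's x, y, z in units of 5 degrees (1.0 is 5 degrees), then the shift along the tool's x, y, z in units of 40 mm (1.0 is 40 mm), then the closure, from 0 (fully open) to 1 (shut). A call has 1 to 20 rows; each row shifts and turns the commanded pose from where the row before left it, along the tool's axes as they then stand; what a row does not reach is not made up. A row lasts 1/12 s, in which the tool goes at most 41.7 mm and 7.16 degrees, less where a joint would pass 70% of its speed; a pose out of reach is approached as far as the arm can. A call is refused whole if a number of a shift passes 1 or a number of a turn 1, either way. A call with a gripper value outside its range is refused whole. The fingers move at their own pace and stop on an object; "squeeze" is the grip in N (left out, the last holds). Time passes only in rows, so rows that do not move let the fingers close. It gives the time, the measured TCP pose, the force and the opening at its end, in the units of the state.
- monitor.state(): the state, without advancing time (a new reading comes with each control period).
- optics.read_camera(name): name is "scene" or "top" or "wrist"; returns a dict with "pixels" (480x640x3 uint8, red, green, blue), "z_map" (480x640 float32, mm along the optical axis (not along the pixel's ray), 0 where there is no reading), "fx", "fy", "cx", "cy" (pixels), "T" (4x4, takes a point from camera to world coordinates). Camera axes: x right, y down, z forward; pixel columns grow to the right and rows downward; lengths in mm; the calibration is good to about 2 mm. A picture is of the moment at which its call begins.
- job.close_job(): hands the job in, once; it reports no verdict.
The state is a dict: "time": time; "joint_pos": joint angles; "joint_vel": joint speeds; "effort": joint torques, N m; "tcp_pos": TCP position; "orientation": TCP orientation; "wrist_force": force on the tool from outside, world axes, zero at the start; "moment": the same for the moment, N m; "width": finger opening in mm.
Only numpy, scipy, OpenCV 4.12 (cv2) and the standard library are available. Lean on these libraries where they do the work, as an engineer would, in place of code of your own. Each camera call takes 0.05 s, during which the arm holds its last target.

## Working session

There is one attempt and no reset: what is moved stays moved. The work goes in short steps, Python scripts to look and compute and a tool call to move; the robot and the scene stay as the last step left them, time stands still between calls to the robot, and variables do not carry over. Pictures are saved under pics/ and viewed, and the job is handed in when it is done.

Besides the shell and the picture viewer there is one more tool, called after ">>>" as name(argument=value, ...), one argument or row to a line, values as JSON. send_rows: Moves the arm, as the interface text tells. Its arguments: {"type":"object","properties":{"series":{"type":"array"},"squeeze":{"type":"number"}},"required":["series"]}

```bash
ls; mkdir -p pics
python3 - <<'E'
from bench import monitor, optics, job, manip
import cv2,numpy as np
s=monitor.state();print({k:np.round(v,3).tolist() for k,v in s.items()}); print(manip.tcp_to_tips)
for n in("scene","top","wrist"):
    c=optics.read_camera(n);cv2.imwrite(f"pics/{n}0.png",c["pixels"][:,:,::-1]);np.savez(f"{n}0.npz",**c)
    print(n,c["fx"],c["cx"],c["cy"],np.round(c["T"],3).tolist(),(c["z_map"]>0).mean())
E
```

```text
pics
{'time': 0.0, 'joint_pos': [1.149, 0.277, 1.506, -0.0, 1.361, -0.121], 'joint_vel': [0.0, 0.001, -0.003, -0.001, 0.002, -0.0], 'effort': [0.0, -40.46, -23.722, 0.07, 0.035, -0.0], 'tcp_pos': [170.266, 548.998, 403.841], 'orientation': [-3.14, -0.0, 2.841], 'wrist_force': [0.524, 0.078, -0.039], 'moment': [-0.056, -0.022, 0.061], 'width': 94.1}
199.2
scene 568.7705642719068 314.7863803901951 243.32172838787812 [[0.67, -0.476, 0.569, -61.8], [-0.742, -0.417, 0.525, -642.368], [-0.013, -0.774, -0.633, 754.511], [0.0, 0.0, 0.0, 1.0]] 0.977333984375
top 611.8683739051414 320.4252552293464 235.7171417787437 [[-0.008, -0.987, 0.159, 363.252], [-1.0, 0.008, 0.001, -84.736], [-0.002, -0.159, -0.987, 1332.332], [0.0, 0.0, 0.0, 1.0]] 0.9959537760416667
wrist 354.2304201092794 319.54682886768603 243.38231024220212 [[0.297, 0.923, 0.244, 98.071], [0.955, -0.287, -0.077, 571.471], [-0.001, 0.256, -0.967, 383.539], [0.0, 0.0, 0.0, 1.0]] 0.99623046875
```

View pics/scene0.png

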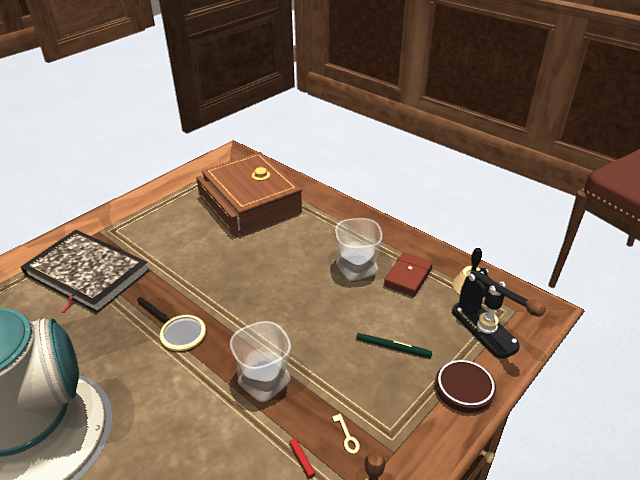

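View pics/top0.png

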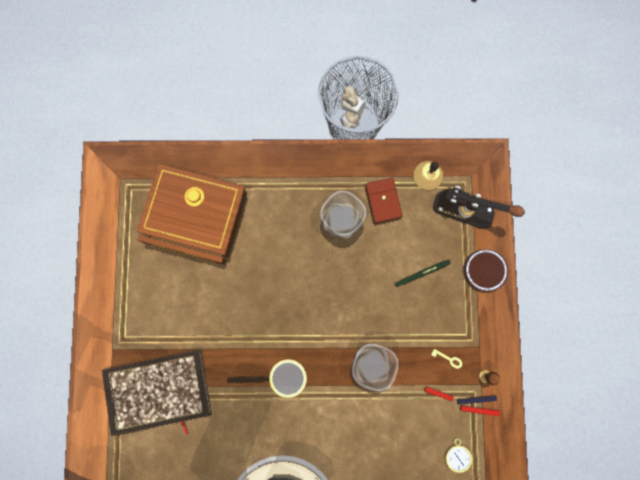

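View pics/wrist0.png

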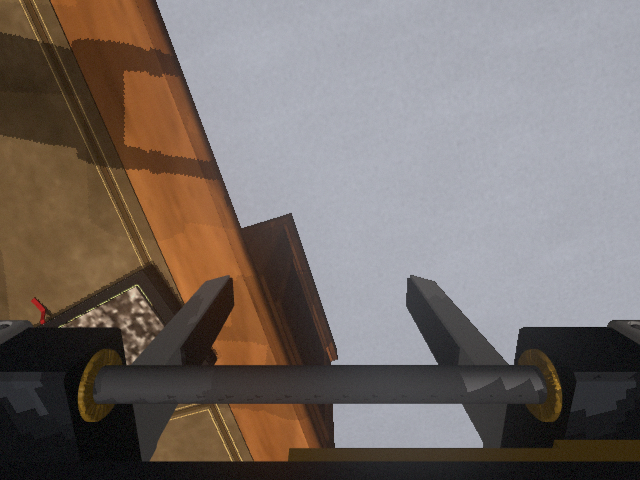

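The scene view shows the box (button at about 261,172), the pen (357,338)–(431,352), and the tumbler and card case in between. In the top view the button is at (194,196) and the pen runs (397,285)–(449,263). Next I'll measure these.

```bash
cat > h.py <<'E'
import numpy as np,cv2
def load(n):
    d=np.load(n);return {k:d[k] for k in d}
def plane(c,uv,z):
    uv=np.atleast_2d(uv).astype(float)
    d=np.c_[(uv[:,0]-c["cx"])/c["fx"],(uv[:,1]-c["cy"])/c["fy"],np.ones(len(uv))]@c["T"][:3,:3].T
    o=c["T"][:3,3];t=(z-o[2])/d[:,2];return o+d*t[:,None]
def cloud(c):
    v,u=np.mgrid[:480,:640];z=c["z_map"]
    p=np.stack([(u-c["cx"])/c["fx"]*z,(v-c["cy"])/c["fy"]*z,z],-1)
    return p@c["T"][:3,:3].T+c["T"][:3,3]
def save(c,n): cv2.imwrite(n,c["pixels"][:,:,::-1])
E
python3 - <<'E'
from h import *
for n in("top0.npz","scene0.npz"):
    c=load(n);P=cloud(c);hsv=cv2.cvtColor(c["pixels"],cv2.COLOR_RGB2HSV);H,S,V=[hsv[...,i].astype(int) for i in range(3)]
    print(n)
    def comp(m,roi):
        mm=np.zeros((480,640),np.uint8);x0,y0,x1,y1=roi;mm[y0:y1,x0:x1]=m[y0:y1,x0:x1]
        k,l,st,ce=cv2.connectedComponentsWithStats(mm);i=1+np.argmax(st[1:,4]);return l==i
    t=n[0]=="t"
    # button
    m=comp((H>20)&(H<35)&(S>150)&(V>120),(180,180,210,212) if t else (248,160,274,184))
    v,u=np.nonzero(m);print("button px",u.mean(),v.mean(),len(u),u.min(),u.max(),v.min(),v.max(),plane(c,[u.mean(),v.mean()],79),np.median(P[m],0),P[m][:,2].max())
    # pen
    m=comp((V<100)&(((H>40)&(H<100)&(S>60))|(V<35)),(385,250,460,295) if t else (345,325,440,365))
    v,u=np.nonzero(m);r=cv2.minAreaRect(np.c_[u,v].astype(np.float32));b=cv2.boxPoints(r)
    W=plane(c,np.c_[u,v],7)[:,:2];rw=cv2.minAreaRect(W.astype(np.float32));print("pen",r,"world",rw,"ctr mean",W.mean(0)); 
    d=W-W.mean(0);w,e=np.linalg.eigh(d.T@d);a=d@e[:,1];print(" axis",np.degrees(np.arctan2(*e[::-1,1])),a.min(),a.max(),W.mean(0)+e[:,1]*(a.min()+a.max())/2)
    # box top from depth
    m=(abs(P[...,2]-66)<6)&(P[...,0]>500)&(P[...,1]>80)
    m=comp(m,(0,0,640,480));W=P[m][:,:2].astype(np.float32);print("boxtop",cv2.minAreaRect(W),cv2.boxPoints(cv2.minAreaRect(W)).round().tolist(),np.median(P[m][:,2]))
    # heights round the desk
    for nm,roi in (("tumbler",(315,185,370,240) if t else (330,212,388,285)),("case",(362,176,405,228) if t else (384,250,434,296))):
        q=P[roi[1]:roi[3],roi[0]:roi[2]].reshape(-1,3);q=q[(q[:,2]>12)&(q[:,2]<110)];print(nm,len(q),q.min(0).round(),q.max(0).round(),np.median(q,0).round())
E
```

```text
top0.npz
button px 193.951871657754 196.2941176470588 187 185 203 188 205 [[651.31349449 181.43621252  79.        ]] [651.87847094 182.4613784   71.48517834] 1332.3318385654795
pen ((409.2930908203125, 278.5172424316406), (3.807887077331543, 28.756114959716797), 66.80140686035156) world ((481.3792724609375, -275.1241760253906), (8.206865310668945, 62.81861877441406), 22.564632415771484) ctr mean [ 481.80551068 -276.21274744]
 axis 112.62435029270517 -30.237756418342354 32.57759695894247 [ 481.35545681 -275.13285627]
boxtop ((629.0498046875, 190.8690185546875), (195.2340545654297, 154.6977081298828), 74.83668518066406) [[529.0, 117.0], [678.0, 76.0], [729.0, 265.0], [580.0, 305.0]] 66.0271240033635
tumbler 1609 [ 564. -191.   12.] [688. -83.  99.] [ 620. -132.   49.]
case 1272 [ 592. -262.   12.] [ 704. -169.   93.] [ 651. -220.   22.]
scene0.npzTraceback (most recent call last):
  File "<stdin>", line 10, in <module>
  File "<stdin>", line 7, in comp
    return _wrapfunc(a, 'argmax', axis=axis, out=out, **kwds)
    return bound(*args, **kwds)
ValueError: attempt to get argmax of an empty sequence
```

```bash
python3 - <<'E'
from h import *
c=load("top0.npz");p=c["pixels"][:,:,::-1]
a=cv2.resize(p[150:280,120:260],None,fx=4,fy=4,interpolation=cv2.INTER_CUBIC)
cv2.imwrite("pics/boxtop.png",a);cv2.imwrite("pics/pentop.png",cv2.resize(p[170:300,310:460],None,fx=5,fy=4.5))
E
python3 - <<'E'
from h import *
for n in("top0.npz","scene0.npz"):
    c=load(n);P=cloud(c);hsv=cv2.cvtColor(c["pixels"],cv2.COLOR_RGB2HSV).astype(int);t=n[0]=="t"
    x0,y0,x1,y1=(385,250,460,295) if t else (345,325,440,362)
    g=c["pixels"].astype(int);ctr=g[...,0]-g[...,1]
    m=np.zeros((480,640),np.uint8)
    m[y0:y1,x0:x1]=((ctr<5)&(g.sum(-1)<330))[y0:y1,x0:x1]
    m=cv2.morphologyEx(m,cv2.MORPH_CLOSE,np.ones((5,5)))
    k,l,st,ce=cv2.connectedComponentsWithStats(m);i=1+np.argmax(st[1:,4]);m=l==i
    v,u=np.nonzero(m);W=plane(c,np.c_[u,v],7)[:,:2];rw=cv2.minAreaRect(W.astype(np.float32));print(n,len(u),u.min(),u.max(),rw)
    d=W-W.mean(0);w,e=np.linalg.eigh(d.T@d);a=d@e[:,1];print(" axis",np.degrees(np.arctan2(*e[::-1,1])),a.min(),a.max(),W.mean(0)+e[:,1]*(a.min()+a.max())/2, "depth z",np.percentile(P[m][:,2],[5,50,95]), P[m].mean(0))
    m=(P[...,2]>61)&(P[...,2]<72)&(P[...,0]>500)&(P[...,1]>60)&(P[...,0]<760)
    k,l,st,ce=cv2.connectedComponentsWithStats(m.astype(np.uint8));i=1+np.argmax(st[1:,4]);m=l==i
    W=P[m][:,:2].astype(np.float32);r=cv2.minAreaRect(W);print("boxtop",r,cv2.boxPoints(r).round().tolist())
    m=(P[...,2]>76)&(P[...,2]<90)&(abs(P[...,0]-652)<40)&(abs(P[...,1]-182)<40)
    print("btn",m.sum(),np.median(P[m],0),P[m].min(0),P[m].max(0))
E
```

```text
top0.npz 285 396 449 ((493.6630859375, -304.13580322265625), (11.248779296875, 127.62274932861328), 23.014225006103516)
 axis 112.89486838407946 -62.06281354813902 65.55637262358235 [ 493.70551021 -304.11896902] depth z [ 7.66553062 12.41465801 17.40282963] [ 493.84429663 -304.81689464   12.43595168]
boxtop ((628.8229370117188, 190.82005310058594), (195.1615447998047, 154.56103515625), 74.64386749267578) [[528.0, 117.0], [678.0, 76.0], [729.0, 264.0], [580.0, 305.0]]
btn 129 [654.07992255 182.82249409  80.13941621] [640.80797049 169.07461694  76.08817303] [667.36822467 196.51777859  86.20485044]
scene0.npz 550 356 431 ((496.19818115234375, -304.40679931640625), (17.297767639160156, 130.74668884277344), 22.80940055847168)
 axis 112.53046369747564 -63.11561435422747 67.64112299575618 [ 496.08415998 -304.45568781] depth z [ 4.35928896 10.52940649 14.28893396] [ 491.68112504 -309.72415643   14.02592497]
boxtop ((630.068359375, 190.56642150878906), (200.40232849121094, 155.34083557128906), 74.90821838378906) [[529.0, 114.0], [679.0, 74.0], [731.0, 267.0], [581.0, 308.0]]
btn 72 [652.8246844  179.34483227  80.36142904] [639.47299404 169.05793159  76.34489207] [665.93133077 196.82690571  85.75913399]
```

View pics/boxtop.png

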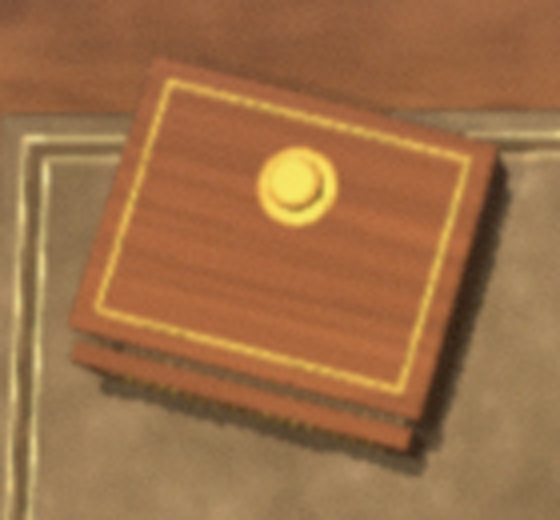

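View pics/pentop.png

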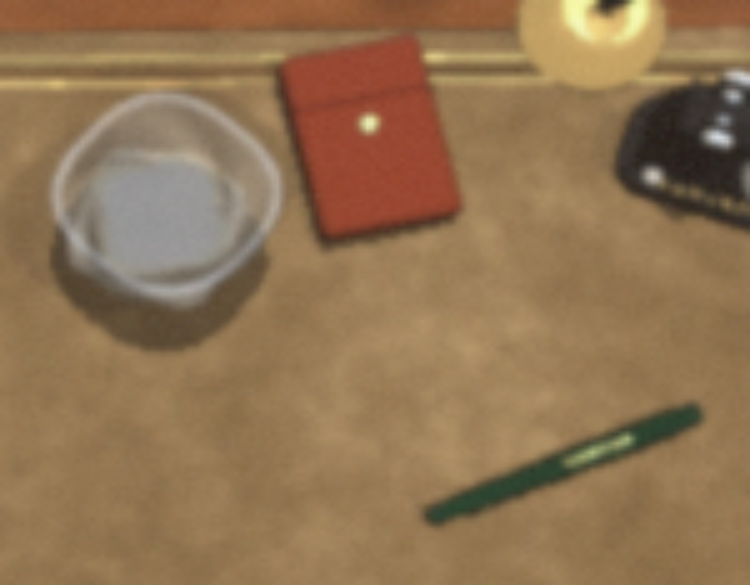

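```bash
cat > rel.py <<'E'
import sys,numpy as np
from bench import monitor
from scipy.spatial.transform import Rotation as R
s=monitor.state();p=np.array(s["tcp_pos"]);o=s["orientation"]
Rm=R.from_euler("xyz",o)
a=[float(x) for x in sys.argv[1:]]
print("t",s["time"],"tcp",p.round(1),"rpy deg",np.degrees(o).round(1),"F",np.round(s["wrist_force"],1),"w",s["width"],"q",np.round(s["joint_pos"],2))
if a:
    tgt=R.from_euler("xyz",[np.pi,0,np.radians(a[3])])
    print("turn units first",(np.degrees((Rm.inv()*tgt).as_rotvec())/5).round(2),"shift before turn",(Rm.inv().apply(np.array(a[:3])-p)/40).round(3),"shift after turn",(tgt.inv().apply(np.array(a[:3])-p)/40).round(3))
E
python3 rel.py 653.5 182 309 162.8
```

```text
t 0.15 tcp [170.3 549.  404. ] rpy deg [-179.9   -0.   162.8] F [-0.4  0.1  0.2] w 93.79007041055955 q [ 1.15  0.28  1.51 -0.    1.36 -0.12]
turn units first [-0.02 -0.   -0.01] shift before turn [-14.256  -5.182   2.38 ] shift after turn [-14.252  -5.194   2.376]
```

>>> send_rows(
  series=[
    [0,0,0,-0.79,-0.288,0.13,1],
    [0,0,0,-0.79,-0.288,0.13,1],
    [0,0,0,-0.79,-0.288,0.13,1],
    [0,0,0,-0.79,-0.288,0.13,1],
    [0,0,0,-0.79,-0.288,0.13,1],
    [0,0,0,-0.79,-0.288,0.13,1],
    [0,0,0,-0.79,-0.288,0.13,1],
    [0,0,0,-0.79,-0.288,0.13,1],
    [0,0,0,-0.79,-0.288,0.13,1],
    [0,0,0,-0.79,-0.288,0.13,1],
    [0,0,0,-0.79,-0.288,0.13,1],
    [0,0,0,-0.79,-0.288,0.13,1],
    [0,0,0,-0.79,-0.288,0.13,1],
    [0,0,0,-0.79,-0.288,0.13,1],
    [0,0,0,-0.79,-0.288,0.13,1],
    [0,0,0,-0.79,-0.288,0.13,1],
    [0,0,0,-0.79,-0.288,0.13,1],
    [0,0,0,-0.79,-0.288,0.13,1],
    [0,0,0,0,0,0,1],
    [0,0,0,0,0,0,1],
  ],
)

```text
time: 1.82
tcp_pos: [653.2, 181.2, 309.7]
orientation: [-3.141, -0.002, 2.838]
wrist_force: [-0.0, 0.8, -0.2]
width: 0.6
```

```bash
python3 rel.py 653.5 182 309 162.8;python3 - <<'E'
from h import *
from bench import optics
for n in("scene","wrist"):
    save(optics.read_camera(n),f"pics/{n}1.png")
E
```

```text
t 1.8167 tcp [653.2 181.2 309.7] rpy deg [-1.800e+02 -1.000e-01  1.626e+02] F [-0.   0.8 -0.2] w 0.6313498636172291 q [ 0.17  0.49  1.41  0.    1.25 -1.1 ]
turn units first [-0.01 -0.02 -0.04] shift before turn [-0.002  0.021  0.017] shift after turn [-0.002  0.021  0.017]
```

View pics/wrist1.png

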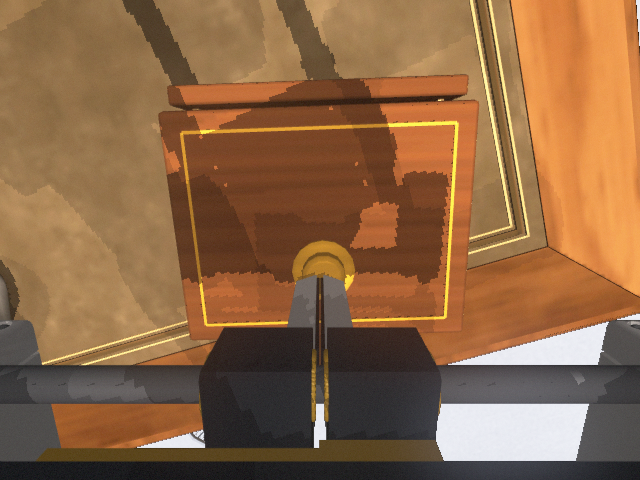

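View pics/scene1.png

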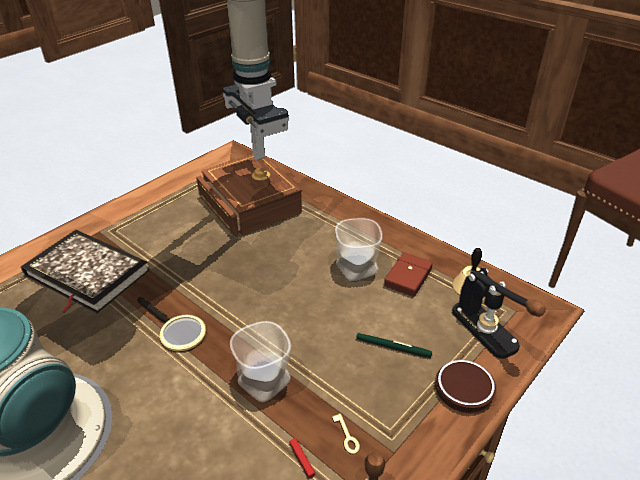

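The wrist view shows the closed tips over the button (322,270). Now I'll press it.

>>> send_rows(
  series=[
    [0,0,0,0,0,0.24,1],
    [0,0,0,0,0,0.24,1],
    [0,0,0,0,0,0.24,1],
    [0,0,0,0,0,0.12,1],
    [0,0,0,0,0,0.1,1],
    [0,0,0,0,0,0,1],
    [0,0,0,0,0,0,1],
    [0,0,0,0,0,0,1],
    [0,0,0,0,0,0,1],
    [0,0,0,0,0,0,1],
    [0,0,0,0,0,0,1],
  ],
)

```text
time: 2.83
tcp_pos: [652.1, 182.7, 273.6]
orientation: [3.141, -0.0, 2.841]
wrist_force: [-2.1, 1.3, 3.4]
width: 0.5
```

>>> send_rows(
  series=[
    [0,0,0,0,0,-0.5,1],
    [0,0,0,0,0,-1,1],
    [0,0,0,0,0,-1,1],
    [0,0,0,0,0,0,0.6],
  ],
)

```text
time: 3.17
tcp_pos: [654.6, 182.5, 382.0]
orientation: [3.135, 0.015, 2.841]
wrist_force: [1.5, 0.4, 1.7]
width: 4.0
```

```bash
python3 rel.py 495 -304 300 112.7;python3 - <<'E'
from h import *
from bench import optics
for n in("scene","top"):
    c=optics.read_camera(n);save(c,f"pics/{n}2.png");np.savez(n+"2.npz",**c)
E
```

```text
t 3.1667 tcp [654.6 182.5 382. ] rpy deg [179.6   0.9 162.8] F [1.5 0.4 1.7] w 3.9772562941851626 q [ 0.17  0.44  1.31 -0.    1.38 -1.1 ]
turn units first [ 0.15  0.13 10.01] shift before turn [  0.236 -12.811   1.965] shift after turn [-9.68  -8.374  2.051]
```

View pics/scene2.png

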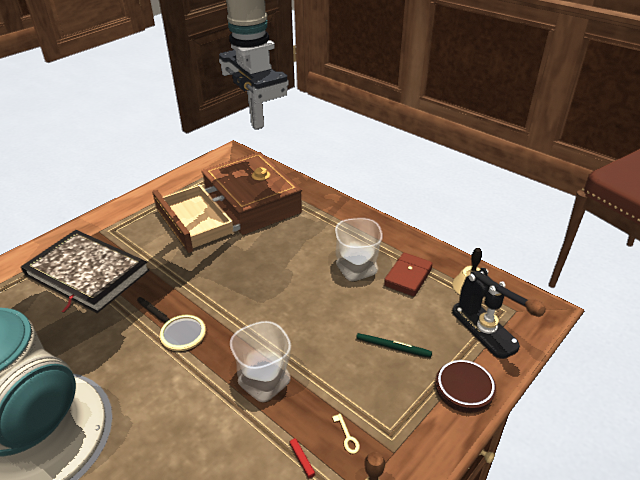

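View pics/top2.png

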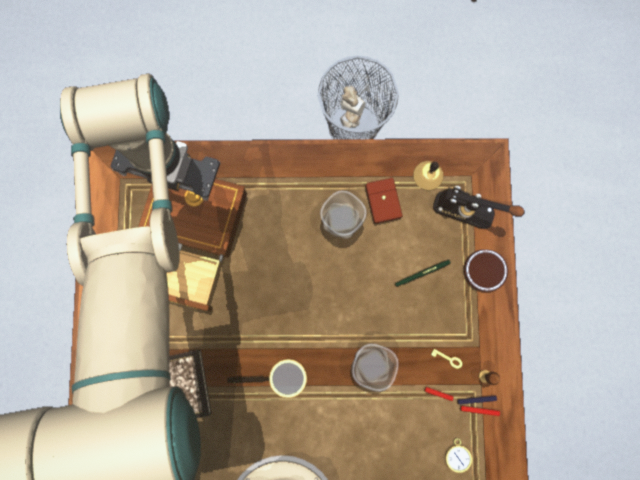

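The scene view shows the tray out at about (195,218). Moving to the pen now.

>>> send_rows(
  series=[
    [0,0,0,0.017,-0.915,0.1,0.5],
    [0,0,0,0.017,-0.915,0.1,0.5],
    [0,0,0,0.017,-0.915,0.1,0.5],
    [0,0,0,0.017,-0.915,0.1,0.5],
    [0,0,0,0.017,-0.915,0.1,0.5],
    [0,0,0,0.017,-0.915,0.1,0.5],
    [0,0,0,0.017,-0.915,0.1,0.5],
    [0,0,0,0.017,-0.915,0.1,0.5],
    [0,0,0,0.017,-0.915,0.1,0.5],
    [0,0,0,0.017,-0.915,0.1,0.5],
    [0,0,0,0.017,-0.915,0.1,0.5],
    [0,0,0,0.017,-0.915,0.1,0.5],
    [0,0,0,0.017,-0.915,0.1,0.5],
    [0,0,0,0.017,-0.915,0.1,0.5],
  ],
)

```text
time: 4.43
tcp_pos: [489.8, -305.5, 315.1]
orientation: [3.141, -0.003, 2.841]
wrist_force: [-0.2, 0.0, 0.3]
width: 46.8
```

>>> send_rows(
  series=[
    [0,0,1,0,0,0,0.5],
    [0,0,1,0,0,0,0.5],
    [0,0,1,0,0,0,0.5],
    [0,0,1,0,0,0,0.5],
    [0,0,1,0,0,0,0.5],
    [0,0,1,0,0,0,0.5],
    [0,0,1,0,0,0,0.5],
    [0,0,1,0,0,0,0.5],
    [0,0,1,0,0,0,0.5],
    [0,0,1,0,0,0,0.5],
    [0,0,0,0,0,0,0.5],
    [0,0,0,0,0,0,0.5],
  ],
)

```text
time: 5.43
tcp_pos: [490.8, -303.9, 315.7]
orientation: [-3.14, -0.002, 1.97]
wrist_force: [-1.2, -0.0, -1.0]
width: 47.1
```

```bash
python3 rel.py 495 -304 206 112.7;python3 - <<'E'
from h import *
from bench import optics
for n in("wrist","top"):
    c=optics.read_camera(n);save(c,f"pics/{n}3.png");np.savez(n+"3.npz",**c)
c=load("wrist3.npz");g=c["pixels"].astype(int)
m=((g[...,1]>g[...,0]+5)&(g[...,1]>=g[...,2])).astype(np.uint8)
m=cv2.morphologyEx(m,cv2.MORPH_CLOSE,np.ones((7,7)))
k,l,st,ce=cv2.connectedComponentsWithStats(m);i=1+np.argmax(st[1:,4]);print(st[i])
v,u=np.nonzero(l==i);W=plane(c,np.c_[u,v],7)[:,:2];print(cv2.minAreaRect(W.astype(np.float32)))
E
```

```text
t 5.4333 tcp [ 490.8 -303.9  315.7] rpy deg [-1.799e+02 -1.000e-01  1.129e+02] F [-1.2 -0.  -1. ] w 47.074614194454924 q [-0.67  0.34  1.64 -0.    1.16 -1.07]
turn units first [-0.02 -0.03  0.04] shift before turn [-0.049  0.1    2.743] shift after turn [-0.042  0.095  2.743]
[ 318  166   14  151 1473]
((494.04571533203125, -304.8097229003906), (11.410781860351562, 130.59332275390625), 23.323726654052734)
```

View pics/wrist3.png

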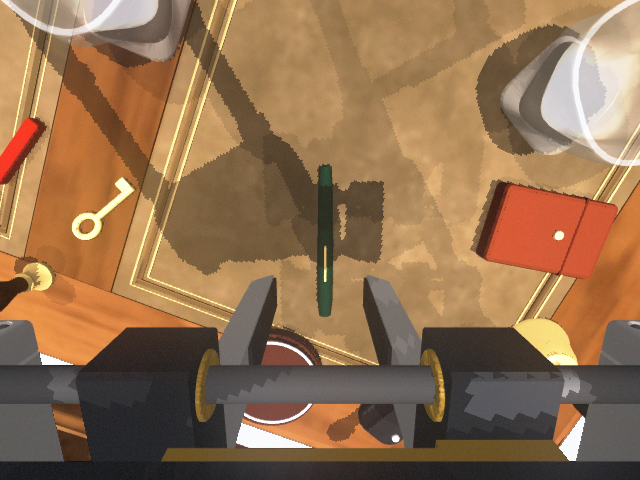

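View pics/top3.png

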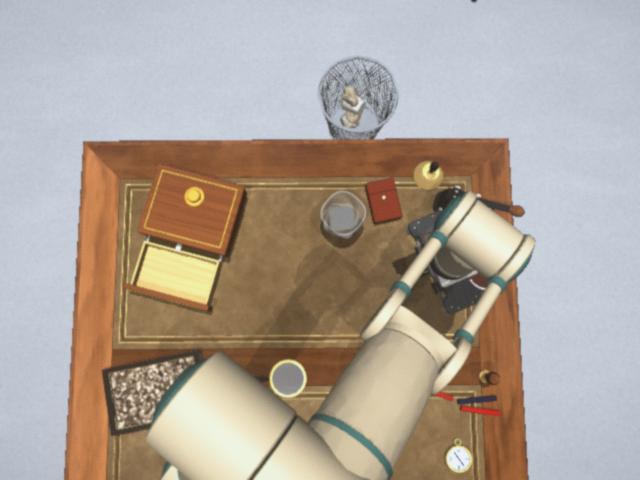

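>>> send_rows(
  series=[
    [0,0,0,-0.05,0.08,0.6,0.5],
    [0,0,0,0,0,0.7,0.5],
    [0,0,0,0,0,0.7,0.5],
    [0,0,0,0,0,0.4,0.5],
    [0,0,0,0,0,0.3,0.5],
    [0,0,0,0,0,0.09,0.5],
    [0,0,0,0,0,0,0.5],
    [0,0,0,0,0,0,0.5],
  ],
)

```text
time: 6.2
tcp_pos: [495.2, -304.7, 206.1]
orientation: [3.141, 0.0, 1.969]
wrist_force: [-0.1, 0.6, 0.5]
width: 46.8
```

```bash
python3 rel.py 494.5 -304.5 203.5 112.7;python3 - <<'E'
from h import *
c=load("top3.npz");P=cloud(c);hsv=cv2.cvtColor(c["pixels"],cv2.COLOR_RGB2HSV).astype(int);g=c["pixels"].astype(int)
roi=np.zeros((480,640),bool);roi[232:312,120:228]=1
m=((g[...,0]>170)&(g[...,1]>140)&roi).astype(np.uint8)
k,l,st,ce=cv2.connectedComponentsWithStats(m);i=1+np.argmax(st[1:,4]);m=l==i;print(st[i])
v,u=np.nonzero(m)
for z in (12,38): print(z,cv2.minAreaRect(plane(c,np.c_[u,v],z)[:,:2].astype(np.float32)))
fl=m&(P[...,2]<17);print(fl.sum());W=P[fl][:,:2].astype(np.float32);print(cv2.minAreaRect(W),W.mean(0))
r=roi&(P[...,2]>44)&(P[...,2]<60)&(P[...,0]<480);W=P[r][:,:2].astype(np.float32);print("front panel top",cv2.minAreaRect(W),r.sum())
m=(P[...,2]>61)&(P[...,2]<72)&(P[...,0]>500)&(P[...,1]>60)&(P[...,0]<760)
k,l,st,ce=cv2.connectedComponentsWithStats(m.astype(np.uint8));i=1+np.argmax(st[1:,4]);W=P[l==i][:,:2].astype(np.float32);print("box",cv2.minAreaRect(W))
E
```

```text
t 6.2 tcp [ 495.2 -304.7  206.1] rpy deg [180.    0.  112.8] F [-0.1  0.6  0.5] w 46.83974148829571 q [-0.67  0.46  1.76  0.    0.92 -1.07]
turn units first [0.   0.01 0.02] shift before turn [ 0.013 -0.015  0.066] shift after turn [ 0.013 -0.015  0.066]
[ 130  239   91   66 3501]
12 ((503.3625183105469, 232.37149047851562), (175.54849243164062, 108.21218872070312), 74.58618927001953)
38 ((500.6034240722656, 226.1269989013672), (172.09161376953125, 106.08126068115234), 74.58618927001953)
2945
((501.81500244140625, 238.57986450195312), (175.09031677246094, 99.91493225097656), 74.1973876953125) [495.46527 231.22514]
front panel top ((443.8606872558594, 240.91055297851562), (181.44052124023438, 48.650291442871094), 87.01512145996094) 507
box ((628.872314453125, 190.69566345214844), (195.35008239746094, 154.25222778320312), 74.69523620605469)
```

>>> send_rows(
  series=[
    [0,0,0,0,0,0.06,0.5],
    [0,0,0,0,0,0,1],
    [0,0,0,0,0,0,1],
    [0,0,0,0,0,0,1],
    [0,0,0,0,0,0,1],
    [0,0,0,0,0,0,1],
    [0,0,0,0,0,0,1],
    [0,0,0,0,0,0,1],
    [0,0,0,0,0,0,1],
    [0,0,0,0,0,0,1],
  ],
  squeeze=12,
)

```text
time: 7.03
tcp_pos: [495.1, -304.6, 203.6]
orientation: [3.141, 0.0, 1.968]
wrist_force: [-0.1, -0.8, 2.5]
width: 13.6
```

>>> send_rows(
  series=[
    [0,0,0,0,0,-0.2,1],
    [0,0,0,0,0,-0.6,1],
    [0,0,0,0,0,-0.9,1],
    [0,0,0,0,0,-0.9,1],
    [0,0,0,0,0,-0.9,1],
    [0,0,0,0,0,-0.5,1],
    [0,0,0,0,0,0,1],
  ],
)

```text
time: 7.62
tcp_pos: [496.0, -305.2, 369.3]
orientation: [3.136, 0.009, 1.968]
wrist_force: [-0.0, -0.8, 0.0]
width: 13.3
```

```bash
python3 rel.py 495 227 330 74.7;python3 - <<'E'
from h import *
from bench import optics
c=optics.read_camera("wrist");save(c,f"pics/wrist4.png");np.savez("wrist4.npz",**c)
E
```

```text
t 7.6167 tcp [ 496.  -305.2  369.3] rpy deg [179.7   0.5 112.8] F [-0.  -0.8  0. ] w 13.340028434554068 q [-0.67  0.31  1.55  0.    1.27 -1.07]
turn units first [0.09 0.08 7.61] shift before turn [12.287  5.122  0.894] shift after turn [12.828 -3.534  0.983]
```

View pics/wrist4.png

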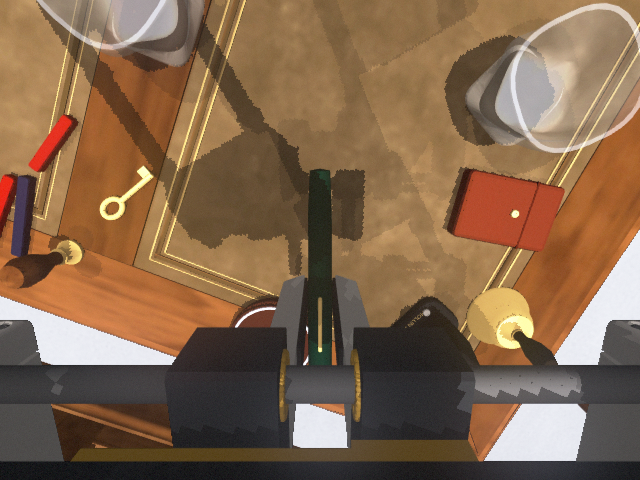

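The pen is held at (320,170)–(320,360) and looks level.

>>> send_rows(
  series=[
    [0,0,0,0.5,0.21,0,1],
    [0,0,0,0.8,0.333,0,1],
    [0,0,0,0.8,0.333,0,1],
    [0,0,0,0.8,0.333,0,1],
    [0,0,0,0.8,0.333,0,1],
    [0,0,0,0.8,0.333,0,1],
    [0,0,0,0.8,0.333,0,1],
    [0,0,0,0.8,0.333,0,1],
    [0,0,0,0.8,0.333,0,1],
    [0,0,0,0.8,0.333,0,1],
    [0,0,0,0.8,0.333,0,1],
    [0,0,0,0.8,0.333,0,1],
    [0,0,0,0.8,0.333,0,1],
    [0,0,0,0.8,0.333,0,1],
    [0,0,0,0.8,0.333,0,1],
    [0,0,0,0.6,0.25,0,1],
    [0,0,0,0,0,0,1],
  ],
)

```text
time: 9.08
tcp_pos: [492.7, 232.3, 361.3]
orientation: [-3.139, -0.003, 1.972]
wrist_force: [1.0, -0.3, 0.1]
width: 13.5
```

>>> send_rows(
  series=[
    [0,0,0.6,0,0,0.1,1],
    [0,0,1,0,0,0.2,1],
    [0,0,1,0,0,0.2,1],
    [0,0,1,0,0,0.2,1],
    [0,0,1,0,0,0.2,1],
    [0,0,1,0,0,0.2,1],
    [0,0,1,0,0,0.1,1],
    [0,0,1,0,0,0,1],
    [0,0,0,0,0,0,1],
    [0,0,0,0,0,0,1],
    [0,0,0,0,0,0,1],
  ],
)

```text
time: 10.0
tcp_pos: [493.3, 228.0, 314.8]
orientation: [-3.14, 0.001, 1.306]
wrist_force: [-1.3, -0.4, -0.6]
width: 13.6
```

```bash
python3 rel.py 495 227 215.5 74.7;python3 - <<'E'
from h import *
from bench import optics
for n in("wrist","scene"):
    c=optics.read_camera(n);save(c,f"pics/{n}5.png");np.savez(n+"5.npz",**c)
E
```

```text
t 10.0 tcp [493.3 228.  314.8] rpy deg [-179.9    0.    74.9] F [-1.3 -0.4 -0.6] w 13.563865777677622 q [ 0.3   0.3   1.71 -0.    1.13  0.57]
turn units first [-0.01  0.01  0.03] shift before turn [-0.01   0.049  2.483] shift after turn [-0.012  0.046  2.483]
```

View pics/wrist5.png

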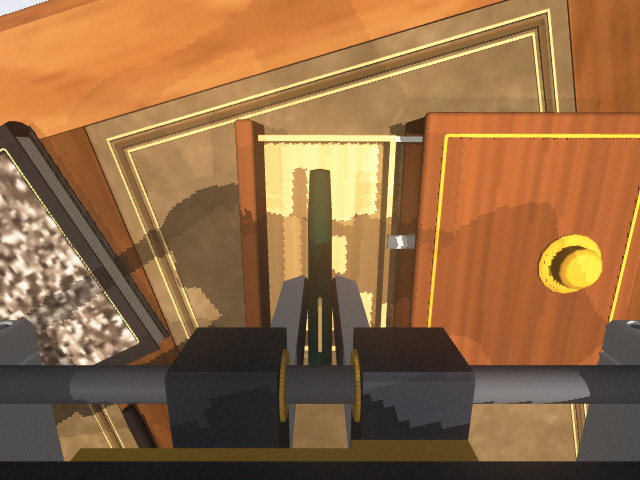

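View pics/scene5.png

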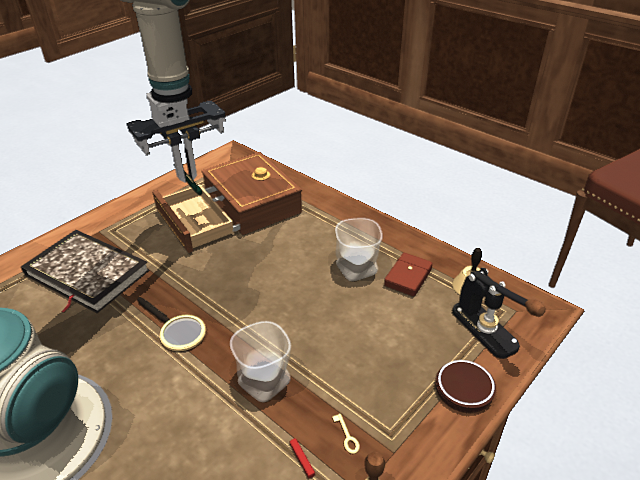

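The pen is centred over the tray. Lowering it now.

>>> send_rows(
  series=[
    [0,0,0,-0.01,0.04,0.4,1],
    [0,0,0,0,0,0.5,1],
    [0,0,0,0,0,0.5,1],
    [0,0,0,0,0,0.4,1],
    [0,0,0,0,0,0.3,1],
    [0,0,0,0,0,0.2,1],
    [0,0,0,0,0,0.1,1],
    [0,0,0,0,0,0,1],
    [0,0,0,0,0,0,1],
    [0,0,0,0,0,0,1],
  ],
)

```text
time: 10.93
tcp_pos: [495.4, 227.8, 220.3]
orientation: [3.14, -0.001, 1.305]
wrist_force: [-0.9, -0.3, 0.1]
width: 13.5
```

```bash
python3 rel.py 495 227 215.5 74.7;python3 - <<'E'
from h import *
from bench import optics
for n in("wrist",):
    c=optics.read_camera(n);save(c,f"pics/{n}6.png")
c=optics.read_camera("scene");cv2.imwrite("pics/scene6.png",cv2.resize(c["pixels"][150:270,130:310,::-1],None,fx=4,fy=4))
E
```

```text
t 10.9333 tcp [495.4 227.8 220.3] rpy deg [ 1.799e+02 -1.000e-01  7.480e+01] F [-0.9 -0.3  0.1] w 13.502157075616093 q [0.3  0.4  1.83 0.   0.91 0.57]
turn units first [ 0.02 -0.01  0.02] shift before turn [-0.021 -0.005  0.12 ] shift after turn [-0.021 -0.005  0.12 ]
```

View pics/wrist6.png

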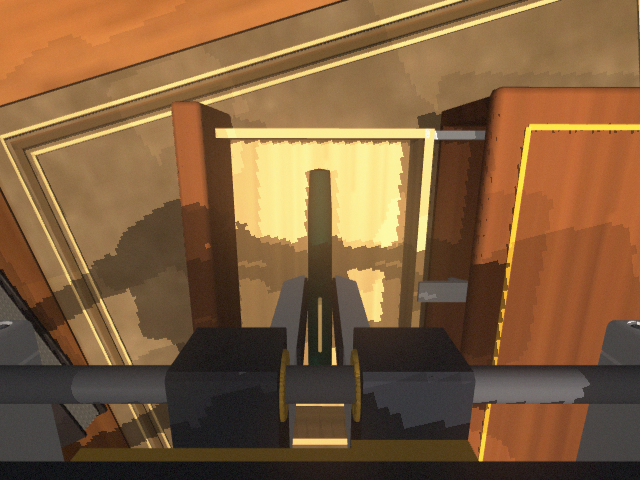

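View pics/scene6.png

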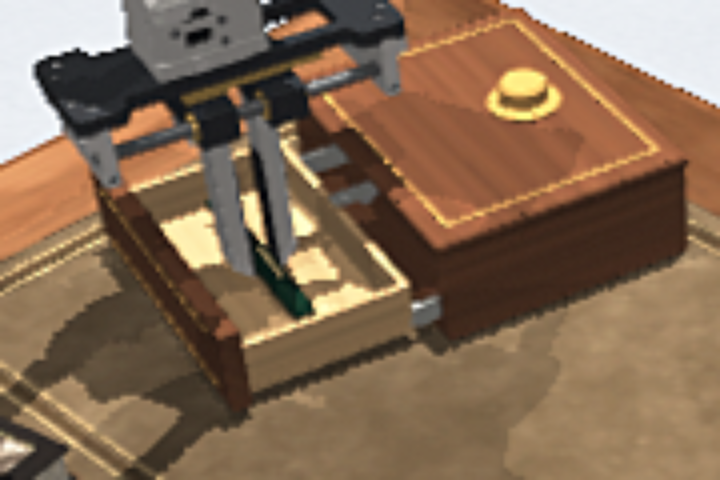

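>>> send_rows(
  series=[
    [0,0,0,0,0,0.03,1],
    [0,0,0,0,0,0.03,1],
    [0,0,0,0,0,0.02,1],
    [0,0,0,0,0,0,1],
    [0,0,0,0,0,0,1],
  ],
)

```text
time: 11.45
tcp_pos: [494.9, 227.6, 216.2]
orientation: [-3.141, 0.0, 1.305]
wrist_force: [0.7, -0.3, -0.3]
width: 13.5
```

>>> send_rows(
  series=[
    [0,0,0,0,0,0.02,1],
    [0,0,0,0,0,0,1],
    [0,0,0,0,0,0,1],
  ],
)

```text
time: 11.7
tcp_pos: [495.1, 227.6, 215.6]
orientation: [3.141, -0.0, 1.305]
wrist_force: [-0.2, 0.3, 1.7]
width: 13.4
```

>>> send_rows(
  series=[
    [0,0,0,0,0,0.015,1],
    [0,0,0,0,0,0,1],
    [0,0,0,0,0,0,1],
  ],
)

```text
time: 11.95
tcp_pos: [495.0, 227.6, 215.6]
orientation: [3.141, -0.0, 1.305]
wrist_force: [-1.6, -0.5, 5.7]
width: 13.4
```

Contact reads 5.7 N upward. Opening and lifting.

>>> send_rows(
  series=[
    [0,0,0,0,0,0,0.84],
    [0,0,0,0,0,0,0.8],
    [0,0,0,0,0,0,0.75],
    [0,0,0,0,0,0,0.68],
    [0,0,0,0,0,0,0.68],
    [0,0,0,0,0,0,0.68],
  ],
)

```text
time: 12.45
tcp_pos: [495.0, 227.6, 214.7]
orientation: [-3.141, 0.0, 1.305]
wrist_force: [0.7, -0.1, -0.0]
width: 30.0
```

>>> send_rows(
  series=[
    [0,0,0,0,0,-0.3,0.68],
    [0,0,0,0,0,-0.8,0.68],
    [0,0,0,0,0,-0.9,0.68],
    [0,0,0,0,0,-0.9,0.68],
    [0,0,0,0,0,-0.5,0.68],
    [0,0,0,0,0,0,0.68],
  ],
)

```text
time: 12.95
tcp_pos: [496.3, 228.1, 356.0]
orientation: [3.133, -0.006, 1.305]
wrist_force: [0.8, -0.1, 0.5]
width: 30.3
```

```bash
python3 rel.py 380 260 340 74.7;python3 - <<'E'
from h import *
from bench import optics
for n in("wrist",):
    c=optics.read_camera(n);save(c,f"pics/{n}7.png");np.savez("wrist7.npz",**c)
c=optics.read_camera("scene");cv2.imwrite("pics/scene7.png",cv2.resize(c["pixels"][150:270,130:310,::-1],None,fx=4,fy=4))
E
```

```text
t 12.95 tcp [496.3 228.1 356. ] rpy deg [179.5  -0.3  74.8] F [ 0.8 -0.1  0.5] w 30.338118678211682 q [0.3  0.26 1.65 0.   1.22 0.57]
turn units first [ 0.1  -0.07  0.01] shift before turn [ 0.004 -3.019  0.374] shift after turn [ 2.000e-03 -3.016e+00  4.010e-01]
```

View pics/wrist7.png

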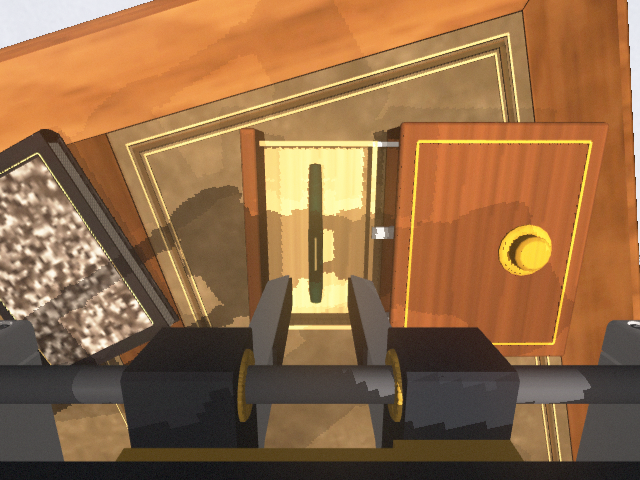

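View pics/scene7.png

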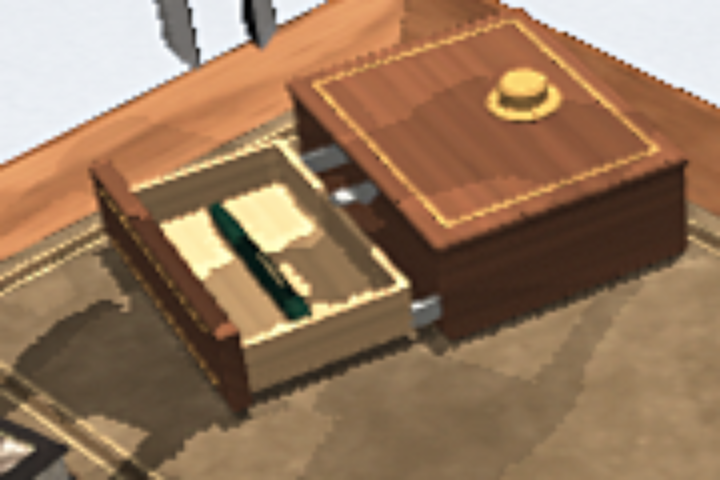

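The pen lies flat in the tray, at (315,165)–(315,300) in the wrist view. Before lowering in front of the tray I'll check how close the book is.

```bash
python3 - <<'E'
from h import *
for n in("top3.npz","wrist7.npz"):
    c=load(n);P=cloud(c)
    m=(P[...,2]>10)&(P[...,2]<60)&(P[...,0]<430)&(P[...,0]>250)&(P[...,1]>130)&(P[...,1]<400)
    k,l,st,ce=cv2.connectedComponentsWithStats(m.astype(np.uint8));i=1+np.argmax(st[1:,4]);Q=P[l==i]
    print(n,len(Q),np.percentile(Q[:,2],[5,50,95]),cv2.boxPoints(cv2.minAreaRect(Q[:,:2].astype(np.float32))).round().tolist())
    ux=np.array([.9643,-.2647]);
    r=(P[...,2]>44)&(P[...,2]<62)
    Q=P[r];a=(Q[:,:2]-[629,190.7])@ux;b=(Q[:,:2]-[629,190.7])@np.array([.2647,.9643]);k=(abs(b)<60)&(a<-150)&(a>-230);print("panel a",np.percentile(a[k],[2,10,50,90,98]),k.sum())
E
python3 rel.py 402.8 252.6 340 74.7
```

```text
top3.npz 2497 [20.60829245 24.90773678 29.24638932] [[226.0, 366.0], [266.0, 162.0], [335.0, 175.0], [295.0, 380.0]]
panel a [-197.41838363 -196.38717939 -191.34476859 -186.33257687 -185.27812911] 345
wrist7.npz 16697 [17.16756759 24.16271941 25.46987798] [[211.0, 365.0], [250.0, 160.0], [335.0, 176.0], [296.0, 381.0]]
panel a [-197.07673045 -195.92518039 -190.78191369 -185.68213146 -185.44455591] 2179
t 13.05 tcp [494.9 227.6 351.3] rpy deg [179.9  -0.   74.8] F [ 0.3 -0.5  0.2] w 29.86351479137544 q [0.3  0.27 1.66 0.   1.22 0.57]
turn units first [ 0.01 -0.01  0.01] shift before turn [-1.000e-03 -2.386e+00  2.800e-01] shift after turn [-0.004 -2.385  0.282]
```

>>> send_rows(
  series=[
    [0,0,0,0,-0.5,0,1],
    [0,0,0,0,-0.8,0,1],
    [0,0,0,0,-0.7,0,1],
    [0,0,0,0,-0.4,0,1],
    [0,0,0,0,0,0,1],
    [0,0,0,0,0,0.5,1],
    [0,0,0,0,0,0.8,1],
    [0,0,0,0,0,0.8,1],
    [0,0,0,0,0,0.7,1],
    [0,0,0,0,0,0.4,1],
    [0,0,0,0,0,0,1],
    [0,0,0,0,0,0,1],
    [0,0,0,0,0,0,1],
  ],
  squeeze=20,
)

```text
time: 14.13
tcp_pos: [403.5, 253.0, 223.3]
orientation: [3.14, -0.001, 1.305]
wrist_force: [-0.1, -0.1, 0.4]
width: 0.3
```

```bash
python3 rel.py 535.5 216.4 222 74.7;python3 - <<'E'
from h import *
from bench import optics
c=optics.read_camera("scene");cv2.imwrite("pics/scene8.png",cv2.resize(c["pixels"][150:270,130:310,::-1],None,fx=4,fy=4))
E
```

```text
t 14.1333 tcp [403.5 253.  223.3] rpy deg [179.9  -0.   74.8] F [-0.1 -0.1  0.4] w 0.3434140993229792 q [ 0.41  0.31  1.98 -0.    0.85  0.68]
turn units first [ 0.01 -0.01  0.01] shift before turn [-0.015  3.425  0.037] shift after turn [-0.012  3.425  0.033]
```

View pics/scene8.png

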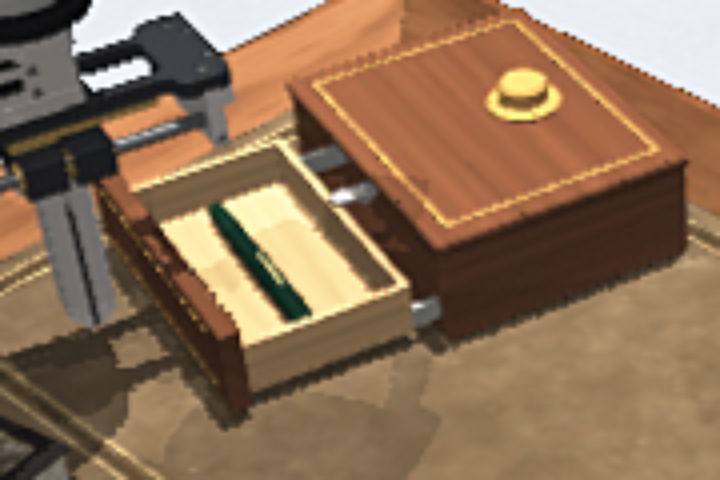

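>>> send_rows(
  series=[
    [0,0,0,0,0.1,0,1],
    [0,0,0,0,0.1,0,1],
    [0,0,0,0,0.1,0,1],
    [0,0,0,0,0.1,0,1],
    [0,0,0,0,0.1,0,1],
    [0,0,0,0,0.1,0,1],
    [0,0,0,0,0.15,0,1],
    [0,0,0,0,0.15,0,1],
    [0,0,0,0,0.15,0,1],
    [0,0,0,0,0.15,0,1],
    [0,0,0,0,0.15,0,1],
    [0,0,0,0,0.15,0,1],
    [0,0,0,0,0.15,0,1],
    [0,0,0,0,0.15,0,1],
    [0,0,0,0,0.15,0,1],
    [0,0,0,0,0.15,0,1],
    [0,0,0,0,0.15,0,1],
    [0,0,0,0,0.15,0,1],
    [0,0,0,0,0.15,0,1],
    [0,0,0,0,0.15,0,1],
  ],
)

```text
time: 15.85
tcp_pos: [504.7, 224.8, 222.9]
orientation: [-3.135, 0.001, 1.304]
wrist_force: [-8.0, 4.2, 7.4]
width: 0.5
```

```bash
python3 rel.py 532 217.3 222 74.7;python3 - <<'E'
from h import *
from bench import optics
c=optics.read_camera("scene");cv2.imwrite("pics/scene9.png",cv2.resize(c["pixels"][150:270,130:310,::-1],None,fx=4,fy=4))
E
```

```text
t 15.85 tcp [504.7 224.8 222.9] rpy deg [-179.6    0.    74.7] F [-8.   4.2  7.4] w 0.5128949417730324 q [0.29 0.41 1.81 0.   0.93 0.56]
turn units first [-0.08  0.01  0.  ] shift before turn [-0.001  0.708  0.017] shift after turn [-0.001  0.708  0.022]
```

View pics/scene9.png

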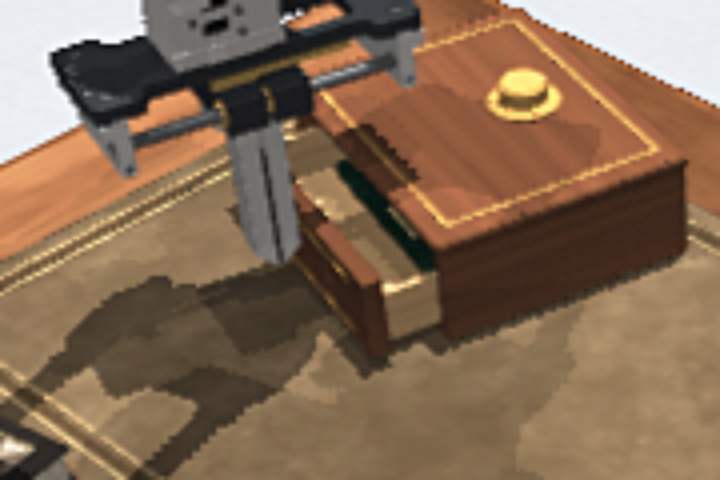

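>>> send_rows(
  series=[
    [0,0,0,0,0.1,0,1],
    [0,0,0,0,0.1,0,1],
    [0,0,0,0,0.1,0,1],
    [0,0,0,0,0.1,0,1],
    [0,0,0,0,0.1,0,1],
    [0,0,0,0,0.05,0,1],
    [0,0,0,0,0.05,0,1],
    [0,0,0,0,0,0,1],
    [0,0,0,0,0,0,1],
  ],
)

```text
time: 16.65
tcp_pos: [527.6, 218.5, 222.7]
orientation: [-3.135, 0.001, 1.304]
wrist_force: [-7.9, 2.7, 5.1]
width: 0.7
```

```bash
python3 rel.py 532 217.3 222 74.7;python3 - <<'E'
from h import *
from bench import optics
c=optics.read_camera("scene");cv2.imwrite("pics/scene10.png",cv2.resize(c["pixels"][150:270,130:310,::-1],None,fx=4,fy=4))
E
```

```text
t 16.65 tcp [527.6 218.5 222.7] rpy deg [-1.796e+02  1.000e-01  7.470e+01] F [-7.9  2.7  5.1] w 0.7020705265017909 q [0.27 0.43 1.77 0.   0.95 0.53]
turn units first [-0.08  0.01  0.01] shift before turn [-0.     0.115  0.016] shift after turn [-0.     0.114  0.017]
```

View pics/scene10.png

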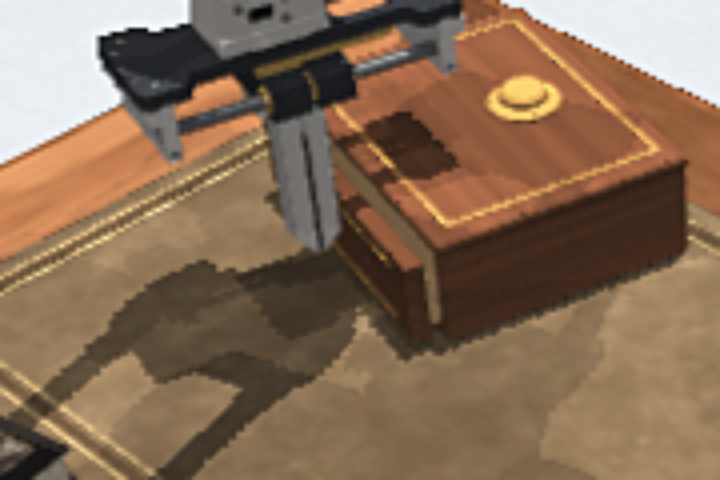

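>>> send_rows(
  series=[
    [0,0,0,0,0.06,0,1],
    [0,0,0,0,0.06,0,1],
    [0,0,0,0,0.06,0,1],
    [0,0,0,0,0.06,0,1],
    [0,0,0,0,0,0,1],
    [0,0,0,0,0,0,1],
  ],
)

```text
time: 17.2
tcp_pos: [535.0, 216.5, 222.7]
orientation: [-3.129, 0.001, 1.303]
wrist_force: [-13.0, 5.7, 9.7]
width: 0.4
```

```bash
python3 rel.py 532 217.3 222 74.7;python3 - <<'E'
from h import *
from bench import optics
c=optics.read_camera("scene");cv2.imwrite("pics/scene11.png",cv2.resize(c["pixels"][150:270,130:310,::-1],None,fx=4,fy=4))
E
```

```text
t 17.2 tcp [535.  216.5 222.7] rpy deg [-1.793e+02  1.000e-01  7.470e+01] F [-13.    5.7   9.7] w 0.3666878743387546 q [0.26 0.44 1.75 0.01 0.96 0.53]
turn units first [-0.15  0.02 -0.01] shift before turn [-0.001 -0.078  0.018] shift after turn [-0.001 -0.078  0.017]
```

View pics/scene11.png

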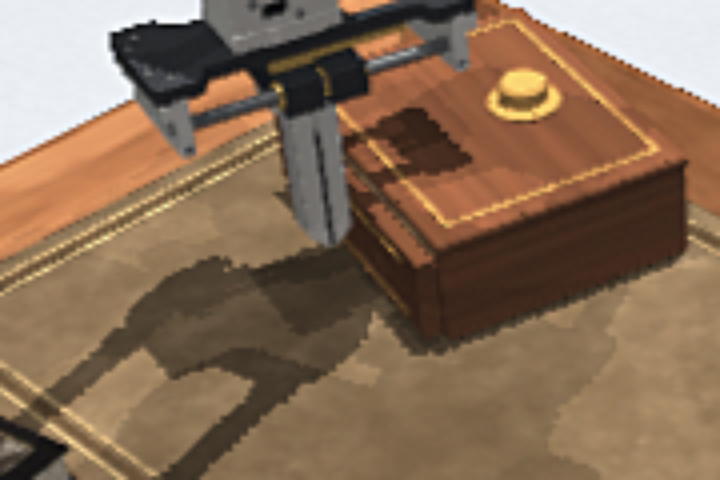

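>>> send_rows(
  series=[
    [0,0,0,0,0.05,0,1],
    [0,0,0,0,0.05,0,1],
    [0,0,0,0,0,0,1],
  ],
)

```text
time: 17.5
tcp_pos: [536.4, 216.2, 222.7]
orientation: [-3.121, 0.002, 1.302]
wrist_force: [-19.9, 8.4, 16.1]
width: 0.4
```

```bash
python3 rel.py
```

```text
t 17.5 tcp [536.4 216.2 222.7] rpy deg [-1.788e+02  1.000e-01  7.460e+01] F [-19.9   8.4  16.1] w 0.3616409654836129 q [0.26 0.44 1.75 0.01 0.97 0.52]
```

The force rose while the arm barely moved, so the tray is at its hard stop. Backing off gently.

>>> send_rows(
  series=[
    [0,0,0,0,-0.1,0,1],
    [0,0,0,0,-0.1,0,1],
    [0,0,0,0,-0.2,0,1],
    [0,0,0,0,-0.4,0,1],
    [0,0,0,0,-0.6,0,1],
    [0,0,0,0,-0.4,0,1],
    [0,0,0,0,0,0,1],
    [0,0,0,0,0,-0.4,1],
    [0,0,0,0,0,-0.8,1],
    [0,0,0,0,0,-0.8,1],
    [0,0,0,0,0,-0.8,1],
    [0,0,0,0,0,-0.4,1],
    [0,0,0,0,0,0,1],
  ],
)

```text
time: 18.58
tcp_pos: [476.0, 233.7, 355.4]
orientation: [3.132, -0.006, 1.305]
wrist_force: [-0.1, 1.3, 0.4]
width: 0.5
```

```bash
python3 rel.py;python3 - <<'E'
from h import *
from bench import optics
c=optics.read_camera("scene");save(c,"pics/scene12.png");np.savez("scene12.npz",**c)
c=optics.read_camera("wrist");save(c,"pics/wrist12.png");P=cloud(c)
ux=np.array([.9643,-.2647]);Q=P[(P[...,2]>48)&(P[...,2]<60)]
a=(Q[:,:2]-[629,190.7])@ux;b=(Q[:,:2]-[629,190.7])@np.array([.2647,.9643]);k=(abs(b)<85)&(a<-76)&(a>-150);print("panel a",np.percentile(a[k],[2,10,50,90,98]),k.sum())
E
```

```text
t 18.5833 tcp [476.  233.7 355.4] rpy deg [179.4  -0.3  74.8] F [-0.1  1.3  0.4] w 0.4866917682136966 q [ 0.33  0.24  1.68 -0.    1.21  0.59]
panel a [-93.87810019 -93.28069947 -88.70111294 -83.20744949 -81.88651305] 3218
```

View pics/scene12.png

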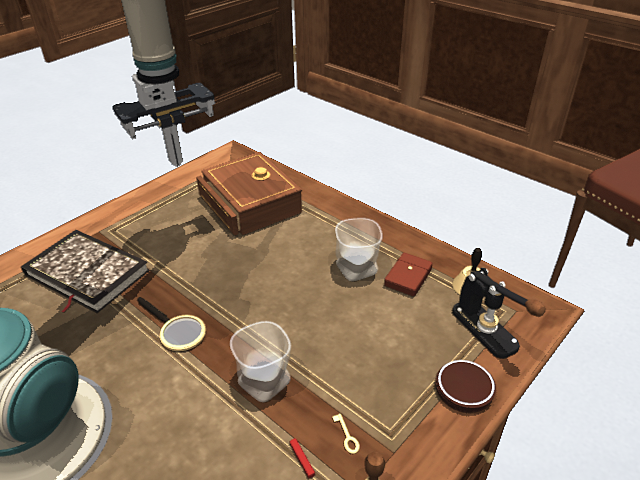

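View pics/wrist12.png

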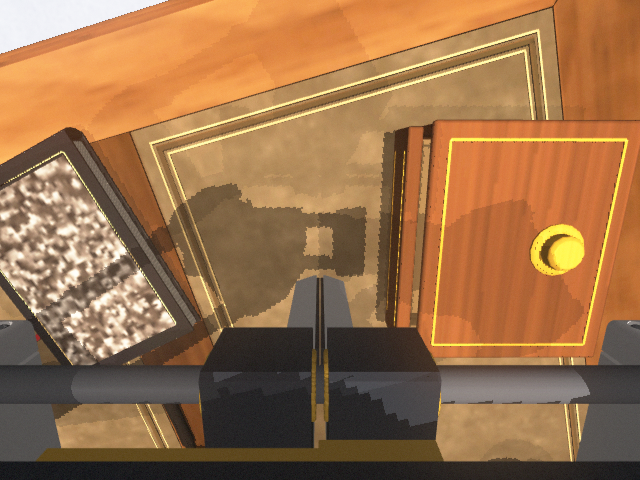

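Run:
```python
from h import *
from bench import job,optics,monitor
a=load("scene0.npz")["pixels"].astype(int);b=load("scene12.npz")["pixels"].astype(int)
print("bystander diff",np.abs(a-b)[210:300,328:436].mean(),"ref",np.abs(a-b)[300:400,450:550].mean())
P=cloud(load("scene12.npz"));ux=np.array([.9643,-.2647])
c=optics.read_camera("wrist");P=cloud(c);Q=P[(P[...,2]>48)&(P[...,2]<60)]
q=(Q[:,:2]-[629,190.7])@ux;s=(Q[:,:2]-[629,190.7])@np.array([.2647,.9643]);k=(abs(s)<85)&(q<-76)&(q>-150);print("panel",np.percentile(q[k],[10,50,90]))
print(monitor.state()["time"]);print(job.close_job())
```

```text
bystander diff 0.5560699588477366 ref 0.6749333333333334
panel [-93.28885815 -88.7134185  -83.2667244 ]
18.7333
the job is handed in; nothing more can be done
None
```

The fountain pen is in the tray and the tray is shut and holding by itself. I handed the job in at 18.7 s of the 64 s allowed; it reported no verdict.

- **Button and tray:** I pressed the button down to about 74 mm. The tray then measured fully out, with its front face 197 mm from the box centre as specified.
- **Pen:** I gripped it across the middle and lowered it until it touched the tray floor, where the wrist felt about 6 N. Then I opened the fingers, and the images showed it lying flat in the middle of the tray. I last saw it part-way through the push, still parallel to the tray; it can't be seen with the tray shut.
- **Closing:** I pushed the front panel to the hard stop, with about 22 N on the panel and 27 N in total at the wrist, then backed off. The front face then measured about 93 mm from the box centre against 92 mm for shut. It had not moved in a second look about 0.15 s later, and the button was up.
- **Bystanders:** Comparing before and after images of the card case and tumbler showed no more than camera noise, so neither was shifted.

No check failed. The click itself was not sensed directly; I infer it from the push to the stop and the tray staying shut after release.

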